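Release the microplate clamp of a laboratory plate shaker

TASK

The incubation is over: open the clamp of the plate shaker. With a fingertip, swing the cam lever half a turn round the far side until the cam's low point faces the jaw, and only then push the blue jaw forward by its upright tab, off the plate, until it is fully home against the cam. Nothing is to be picked up: leave the plate lying in its nest and the tube rack, tip box and bottle where they stand.

Things in the scene. Friction and masses are not known exactly. Their poses are not given: they have to be found in the camera images.
- shaker: Plate shaker, fixed, off: cream housing 250 x 190 mm; its aluminium deck (240 x 180 mm) is 86 mm above the bench. Origin on the bench under its middle; x: the way the jaw opens (roughly away from the robot), y left, z up. On the deck, near to far: black stop 12 mm high, microplate, blue jaw, steel cam with lever. Jaw rails at y = +-48 mm, up to 10 mm high.
- cam (a joint): Cam angle, rad, clockwise from above; stops at -0.35 and 3.39. Near 0 (start): high point (red dot) to the jaw, jaw locked, lever along shaker +y. 3.14: low point to the jaw, red dot away, lever along -y. Lever direction in the shaker's frame: (sin q, cos q), so it swings round the far (+x) side. Stays where left; friction 0.12 N m. Disc radius 26 mm, 12 mm off-centre, top 18 mm above deck.
- cam_pin (a point): Point on the upright axis of the cam pin at the mid-height of the lever bar, 36 mm above the deck; in the shaker's frame at x = 48.3 mm, y = 0. The hub round it is 26 mm in diameter and ends 49 mm above the deck.
- lever_mid (a point): Point on the lever's centre line, 56 mm from the pin axis, 36 mm above the deck; its y axis points outward along the lever. Lever: steel bar 12 mm wide, 30 to 42 mm above the deck, with a black ball (22 mm diameter) on its end, ball centre 84 mm from the pin axis and in line with the bar. A fingertip 24 to 28 mm above the deck passes over jaw bar, disc and rails and meets the lever bar.
- jaw (a joint): Travel of the blue jaw (the cam's follower slide), m, along the shaker's +x: 0 = against the plate (start), about 0.024 = fully home against the cam at its low point. 2 N friction plus 8 N per m/s; stays where it is left. The jaw bar is 124 mm wide (y), up to 20 mm above the deck, 24 mm deep with its rear pad.
- jaw_tab (a point): Point on the plate-side face of the jaw's upright tab, 38 mm above the deck, in the middle of its width. The tab is 34 mm wide (y), 6 mm thick, from the top of the jaw bar to 51 mm above the deck; push this face along the shaker's +x. In the shaker's frame at x = -6 mm (jaw at 0), y = 0.
- plate: White 96-well microplate, 85.5 (x) x 128 (y) x 14.4 mm, loose, 90 g, lying on the deck in its nest between the black stop and the jaw, some wells amber. Origin under its middle. To be left there.
- tube_rack: White rack with capped blood tubes, loose, 166 x 64 mm, 94 mm high, 350 g, beside the shaker. Origin under its middle. Leave alone.
- tip_box: White box with yellow top of pipette tips, loose, 122 x 86 mm, 51 mm high, 180 g, beside the shaker. Origin under its middle. Leave alone.
- bottle: White reagent bottle, loose, 58 mm diameter, 130 mm high, behind the shaker. Origin under its middle. Leave alone.

How it is judged (in metres and radians):
On the way, in this order (a step that is already met when the one before it is completed fails the run):
1. the cam is turned to its low point (within 0.35 rad) while the jaw is still on the plate (within 4 mm) (value of joint cam above 2.79 rad and value of joint jaw below 0.004 m), for 0.2 s.
2. the jaw is pushed forward, fully home against the low point of the cam (value of joint cam above 2.79 rad and value of joint jaw above 0.0215 m), for 0.2 s.
At the end, for the whole second after the job is handed in: The cam stands within 0.35 rad of its low point, the jaw is at least 21.5 mm forward of the plate (fully home is 24 mm), the plate lies in its nest within 8 mm of where it was, and rack, tip box and bottle stand upright (all of step 2 and value of joint cam below 3.49 rad and distance of plate from where it was at the start of the episode below 0.008 m and angle between each of tube_rack, tip_box, bottle's own z axis and vertical below 0.15 rad); the robot touches nothing.
It fails at once if the jaw is pushed forward (more than 4 mm) before the cam is at its low point (value of joint cam below 2.79 rad and value of joint jaw above 0.004 m).
It fails at once if the plate is lifted or pushed out of its nest (moved more than 8 mm or tilted) (distance of plate from where it was at the start of the episode above 0.008 m or angle between plate's own z axis and vertical above 0.12 rad).
It fails at once if the tube rack, tip box or bottle is lifted, tipped or moved more than 20 mm (distance of any of tube_rack, tip_box, bottle from where it was at the start of the episode above 0.02 m or angle between any of tube_rack, tip_box, bottle's own z axis and vertical above 0.3 rad).
It also fails if it takes over 48 s, if anything falls off the work surface, if the arm or the gripper's body presses on something with over 40 N, if the wrist force passes 120 N, or if a joint passes its speed limit or range.

ROBOT

A 6-joint arm with a two-finger parallel gripper is mounted at the origin on the work surface. World frame = base frame: x ahead of the robot, y to its left, z up, the work surface at z = 0. Lengths are in mm, angles in rad, forces in N, time in s.
With the tool pointing down it reaches from about 300 to 775 mm from the base axis. Payload 14.6 kg.
Tool frame: the origin (TCP) lies midway between the tips of the shut fingers; the grasp point (between the pads) lies 19 mm behind it; z points along the fingers, y is the line along which they close (so a half turn about z gives the same grasp; the last joint's range is limited). The gripper opens to 94 mm and grips with 3 to 60 N. Pads are 16 mm wide; open, the fingers measure 119 mm over their backs; the gripper's body (75 mm by 177 mm) begins 78 mm behind the grasp point.
Start: joints at [1.249, 0.3, 1.521, -0, 1.321, -0.067], TCP at [138.626, 532.233, 174.846] pointing down, gripper open.
Joint ranges: [-3.03, 3.03], [-0.79, 2.21], [0.23, 2.52], [-1.04, 4.18], [0, 3.07], [-2.55, 2.55]. Speed limits (rad/s): [2.22, 2.22, 2.57, 3.14, 3.14, 3.14].

INTERFACE

Orientations are given as [roll, pitch, yaw] about the fixed x, y, z axes, in that order (R = Rz(yaw) Ry(pitch) Rx(roll)).
In Python, from cell import manip gives the robot as it stands.
- The arm moves only by the shell command python3 -m creep 'ROWS' [OPENING] [FORCE]. ROWS is text: rows parted by semicolons, each of 6 numbers parted by spaces: the shift along the tool's x, y, z normalised to -1 to 1, where 1 is 4 cm, then the turn, a rotation vector about the tool's x, y, z normalised to -1 to 1, where 1 is pi rad. In form: dx dy dz ax ay az; .... A call has 1 to 20 rows; each row shifts and turns the commanded pose from where the row before left it, along the tool's axes as they then stand; what a row does not reach is not made up. A row lasts 1/8 s, in which the tool goes at most 62.5 mm and 10.7 degrees, less where a joint would pass 70% of its speed; a pose out of reach is approached as far as the arm can. A call with a number of a shift or a turn outside -1 to 1 is refused whole. A call with a gripper value outside its range is refused whole. OPENING is the closure, from 0 (fully open) to 1 (shut), set as the call begins (- or left out, the last holds). The fingers move at their own pace and stop on an object; FORCE is the grip in N (left out, the last holds). Time passes only in rows, so rows that do not move let the fingers close. It gives the time, the measured TCP pose, the force, the opening and the grip force at its end, in the units of the state.
- manip.read_state(): the state, without advancing time (a new reading comes with each control period).
- manip.camera(name): name is "side" or "top" or "wrist"; returns a dict with "color" (480x640x3 uint8, red, green, blue), "range_z" (480x640 float32, mm along the optical axis (not along the pixel's ray), 0 where there is no reading), "camera_matrix" (3x3 intrinsics, pixels), "T" (4x4, takes a point from camera to world coordinates). Camera axes: x right, y down, z forward; pixel columns grow to the right and rows downward; lengths in mm; the calibration is good to about 2 mm. The wrist camera is an equidistant fisheye: a pixel r from the principal point sees the ray r / f radians off the axis. A picture is of the moment at which its call begins.
- manip.sign_off(): hands the job in; it is judged then, once.
The state is a dict: "clock": time; "joints": joint angles; "qd": joint speeds; "effort": joint torques, N m; "eef_pos": TCP position; "eef_rot": TCP orientation; "wrist_force": force on the tool from outside, world axes, zero at the start; "moment": the same for the moment, N m; "finger_gap": finger opening in mm; "finger_force": force on a finger pad.
Only numpy, scipy, OpenCV 4.12 (cv2) and the standard library are available. Lean on these libraries where they do the work, as an engineer would, in place of code of your own. Each camera call takes 0.05 s, during which the arm holds its last target. There are 200 camera calls.

## Working session

There is one attempt and no reset: what is moved stays moved. The work goes in short steps, Python scripts to look and compute and a shell command to move; the robot and the scene stay as the last step left them, time stands still between calls to the robot, and variables do not carry over. Pictures are saved under pics/ and viewed, at most 10 in all, crops included, and the job is handed in when it is done.

```bash
mkdir -p pics; ls; python3 - <<'E'
from cell import manip
import cv2,numpy as np
s=manip.read_state();print(s)
for n in("top","side"):
    c=manip.camera(n);cv2.imwrite(f"pics/{n}0.png",c["color"][...,::-1]);np.savez(f"{n}0.npz",**c);print(n,c["camera_matrix"],c["T"].round(3))
E
```

```text
pics
{'clock': 0.0, 'joints': array([ 1.24936550e+00,  3.00457497e-01,  1.52157270e+00,  1.54675334e-05,
        1.32067109e+00, -6.66264678e-02]), 'qd': array([ 5.06965589e-04, -3.03476696e-03,  2.09002347e-05,  2.47433221e-04,
        2.99545205e-04, -2.80971293e-04]), 'effort': array([-5.91348726e-04, -5.31809950e+01, -3.52727580e+01,  7.08236382e-02,
        2.43831240e-02, -1.15288944e-04]), 'eef_pos': array([138.55310501, 531.96751314, 174.29734807]), 'eef_rot': array([-3.14048748e+00, -8.87581077e-05,  2.88678441e+00]), 'wrist_force': array([ 0.52989705, -0.04048718,  0.18126732]), 'moment': array([0.04163758, 0.02980531, 0.04611386]), 'finger_force': 0.0, 'finger_gap': 94.04599569759932}
top [[497.592076     0.         319.39300594]
 [  0.         497.592076   240.50463295]
 [  0.           0.           1.        ]] [[ 0.000000e+00 -9.880000e-01  1.550000e-01  4.638210e+02]
 [-1.000000e+00  1.000000e-03  6.000000e-03  6.084800e+01]
 [-6.000000e-03 -1.550000e-01 -9.880000e-01  1.052234e+03]
 [ 0.000000e+00  0.000000e+00  0.000000e+00  1.000000e+00]]
side [[582.13141463   0.         316.31412297]
 [  0.         582.13141463 254.87533221]
 [  0.           0.           1.        ]] [[-7.29000e-01 -5.43000e-01  4.18000e-01  2.33622e+02]
 [-6.85000e-01  5.74000e-01 -4.49000e-01  4.85239e+02]
 [ 4.00000e-03 -6.13000e-01 -7.90000e-01  8.46079e+02]
 [ 0.00000e+00  0.00000e+00  0.00000e+00  1.00000e+00]]
```

View pics/top0.png

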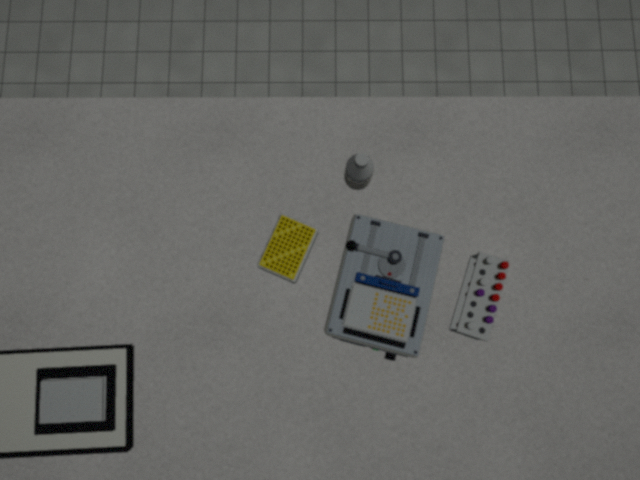

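View pics/side0.png

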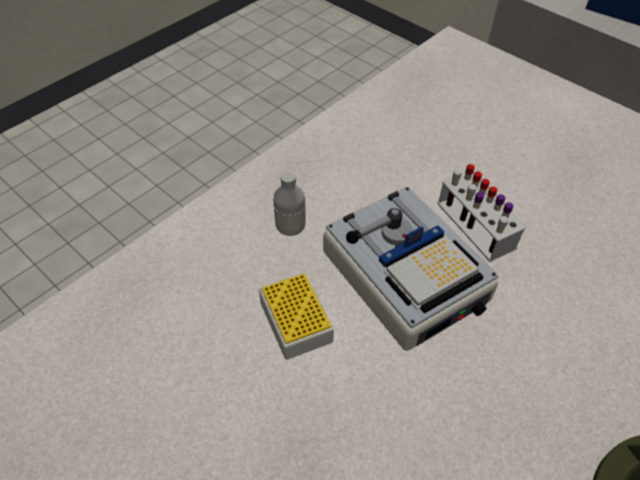

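The top view shows the shaker upright in the image, with the ball at about (351,245), the hub at (394,257) and the jaw along (357,278)-(418,290). The tip box is left at (290,247), the rack right at (482,295) and the bottle behind at (359,170). The side view agrees: ball (352,237), hub (394,215).

```bash
cat > h.py <<'E'
import numpy as np,cv2
def pts(c):
    K,T,d=c["camera_matrix"],c["T"],c["range_z"].astype(float)
    v,u=np.mgrid[:480,:640]
    P=np.stack([(u-K[0,2])/K[0,0]*d,(v-K[1,2])/K[1,1]*d,d],-1)@T[:3,:3].T+T[:3,3]
    P[d==0]=np.nan
    return P
def plane(c,u,v,z):
    K,T=c["camera_matrix"],c["T"]
    r=T[:3,:3]@np.array([(u-K[0,2])/K[0,0],(v-K[1,2])/K[1,1],1])
    return T[:3,3]+r*(z-T[2,3])/r[2]
def sh(p,o,yaw):
    d=np.asarray(p)[...,:2]-o;c,s=np.cos(yaw),np.sin(yaw)
    return np.stack([d@[c,s],d@[-s,c]],-1)
E
python3 - <<'E'
from h import *
box={"top":(320,205,450,365),"side":(310,180,505,350)}
for n in("top","side"):
    c=np.load(n+"0.npz");P=pts(c);x0,y0,x1,y1=box[n]
    Q=P[y0:y1,x0:x1].reshape(-1,3);C=c["color"][y0:y1,x0:x1].reshape(-1,3).astype(int)
    m=(Q[:,2]>78)&(Q[:,2]<150)
    # keep only largest component
    M=np.zeros((480,640),np.uint8);M[y0:y1,x0:x1]=m.reshape(y1-y0,x1-x0)
    k,L,S,_=cv2.connectedComponentsWithStats(M);i=1+S[1:,4].argmax();print(n,S[i])
    R=P[L==i]; r=cv2.minAreaRect(R[:,:2].astype(np.float32));print("rect",r,"medz",np.median(R[:,2]),np.percentile(R[:,2],[1,99]))
    b=m&(C[:,2]>C[:,0]*1.8)&(C[:,2]>40); B=Q[b];print("blue",b.sum(),B.mean(0),cv2.minAreaRect(B[:,:2].astype(np.float32)))
    low=B[B[:,2]<110];print("bar",cv2.minAreaRect(low[:,:2].astype(np.float32)))
    print("tab",B[B[:,2]>115].mean(0) if (B[:,2]>115).any() else None)
    h=m&(Q[:,2]>130);print("hub",Q[h].mean(0),h.sum())
c=np.load("top0.npz");print("ball",plane(c,351,245,128),"hub",plane(c,394,257,135))
for p in [(357,217),(441,237),(331,331),(415,353)]:print("screw top",plane(c,*p,86))
c=np.load("side0.npz");print("ball",plane(c,352,237,128),"hub",plane(c,396,212,135))
for n in("top",):
    c=np.load(n+"0.npz");P=pts(c)
    for nm,(x0,y0,x1,y1) in dict(rack=(446,245,515,345),tip=(250,208,325,290),bot=(335,145,380,195)).items():
        Q=P[y0:y1,x0:x1].reshape(-1,3);Q=Q[Q[:,2]>20];print(nm,Q.min(0).round(),Q.max(0).round())
E
```

```text
top [  327   214   117   142 11473]
rect ((532.6396484375, -60.71045684814453), (184.37850952148438, 240.079345703125), 75.69693756103516) medz 92.11319602711706 [ 83.90249875 134.08519563]
blue 550 [528.36283245 -60.83167372 111.41740919] ((529.3927001953125, -61.449459075927734), (121.00736236572266, 19.22446632385254), 75.09335327148438)
bar ((529.3927001953125, -61.449459075927734), (121.00736236572266, 19.22446632385254), 75.09335327148438)
tab [528.38624998 -60.89824288 135.4763831 ]
hub [575.46886039 -44.73360715 133.53612482] 333
side [  326   186   173   142 12437]
rect ((531.5726928710938, -59.40663146972656), (186.64796447753906, 242.10372924804688), 76.07926177978516) medz 95.92529669498333 [ 83.43821848 134.00759096]
blue 643 [527.12029041 -55.35217486 110.33568706] ((527.8296508789062, -59.0839729309082), (122.77965545654297, 19.464496612548828), 75.13624572753906)
bar ((527.8296508789062, -59.0839729309082), (122.77965545654297, 19.464496612548828), 75.13624572753906)
tab [527.20029216 -57.30620788 132.01366565]
hub [566.31942325 -45.74139534 133.51228365] 337
ball [600.57459443   6.78573806 128.        ] hub [576.97915052 -72.31140065 135.        ]
screw top [662.80878059  -8.09279083  86.        ]
screw top [ 622.54495673 -172.62652777   86.        ]
screw top [440.70655275  44.15818676  86.        ]
screw top [ 399.68491319 -114.95902146   86.        ]
ball [596.69881523  11.80759935 128.        ] hub [575.6787601  -73.34746695 135.        ]
rack [ 422. -312.   20.] [ 596. -200.  100.]
tip [537.  72.  20.] [680. 194.  58.]
bot [738. -42.  21.] [794.  14. 137.]
```

```bash
python3 -m creep '-0.93 -0.7 0 0 0 0;-0.93 -0.7 0 0 0 0;-0.93 -0.7 0 0 0 0;-0.93 -0.7 0 0 0 0;-0.93 -0.7 0 0 0 0;-0.93 -0.7 0 0 0 0;-0.93 -0.7 0 0 0 0;-0.93 -0.7 0 0 0 0;-0.93 -0.7 0 0 0 0;-0.93 -0.7 0 0 0 0;-0.93 -0.7 0 0 0 0;-0.93 -0.7 0 0 0 0;-0.93 -0.7 0 0 0 0;-0.93 -0.7 0 0 0 0;-0.93 -0.7 0 0 0 0;0 0 0 0 0 0;0 0 0 0 0 0;0 0 0 0 0 0' 1 20
cat > w.py <<'E'
import sys,cv2
from h import *
from cell import manip
O=np.array([531.5,-61.5]);Y=-.248
def where():
    s=manip.read_state();p=s["eef_pos"];q=sh(p,O,Y)
    print("shaker xy",q.round(1),"z-deck",round(p[2]-86,1),"rot",s["eef_rot"].round(3),"j",s["joints"].round(2),"F",s["wrist_force"].round(1),"gap",round(s["finger_gap"],1),"t",s["clock"])
where()
if len(sys.argv)>1:
    n,t=sys.argv[1:3];c=manip.camera(n);np.savez(n+t+".npz",**c);im=c["color"][...,::-1]
    if len(sys.argv)>3:
        x0,y0,x1,y1=map(int,sys.argv[3:7]);im=cv2.resize(im[y0:y1,x0:x1],None,fx=3,fy=3)
    cv2.imwrite(f"pics/{n}{t}.png",im)
E
python3 w.py wrist 1
```

```text
clock: 2.35
eef_pos: [572.3, -14.0, 175.0]
eef_rot: [3.141, 0.0, 2.888]
wrist_force: [-0.6, 0.8, 0.1]
finger_gap: 0.5
finger_force: 0.0
shaker xy [27.9 56.1] z-deck 89.0 rot [3.141 0.    2.888] j [-0.09  0.35  1.45  0.    1.34 -1.41] F [-0.6  0.8  0.1] gap 0.5 t 2.35
```

View pics/wrist1.png

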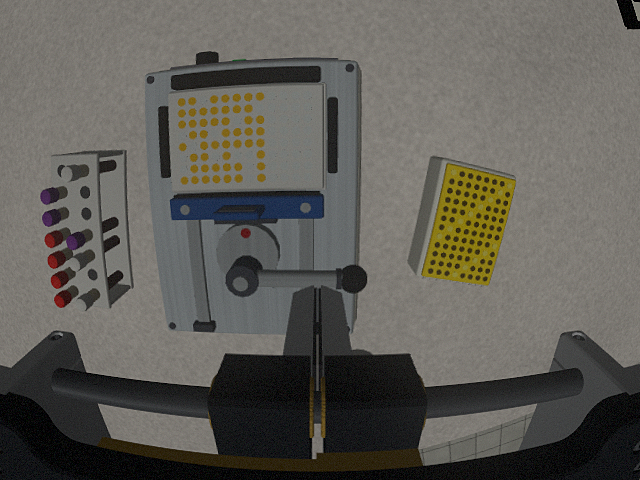

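The wrist picture shows shut fingertips at (318,285), lever from hub (242,278) to ball (353,278), red dot (245,233) towards the jaw. Now I'll go down on the near side of the lever.

```bash
python3 -m creep '0.05 0 0.5 0 0 0;0 0 0.5 0 0 0;0 0 0.4 0 0 0;0 0 0.18 0 0 0;0 0 0 0 0 0;0 0 0 0 0 0' >/dev/null; python3 w.py side 2 310 170 510 350
```

```text
shaker xy [26.9 55.5] z-deck 26.3 rot [3.141e+00 1.000e-03 2.887e+00] j [-0.09  0.4   1.53 -0.    1.21 -1.41] F [ 0.9 -0.1  0.4] gap 0.7 t 3.15
```

View pics/side2.png

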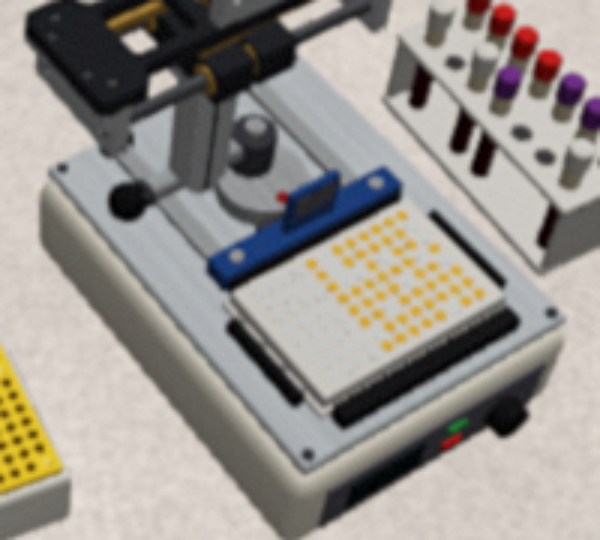

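The crop shows the tip beside the lever at (195,185), on its near side, between hub (255,145) and ball (128,200). Next: make contact, then follow the arc.

```bash
python3 -m creep '-0.09 0 0 0 0 0;-0.1 0 0 0 0 0;-0.22 0.038 0 0 0 0.05;-0.22 0.038 0 0 0 0.05;-0.22 0.038 0 0 0 0.05;-0.22 0.038 0 0 0 0.05;-0.22 0.038 0 0 0 0.05;0 0 0 0 0 0;0 0 0 0 0 0' >/dev/null; python3 w.py side 3 310 170 510 350
```

```text
shaker xy [77.1 48.9] z-deck 25.6 rot [-3.141 -0.     2.105] j [-0.11  0.51  1.38  0.    1.25 -0.65] F [ 1.2  0.6 -0.2] gap 0.8 t 4.325
```

View pics/side3.png

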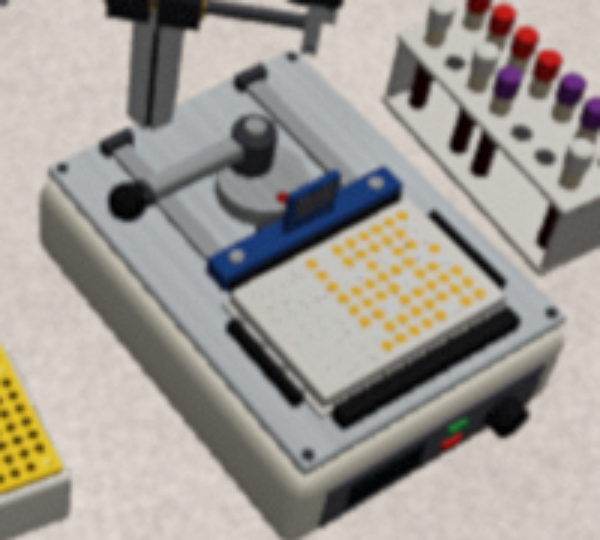

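```bash
python3 - <<'E'
from h import *
O=np.array([531.5,-61.5]);Y=-.248
c=np.load("side0.npz")
K,T=c["camera_matrix"],np.linalg.inv(c["T"])
def proj(x,y,z):
    w=np.array([O[0]+x*np.cos(Y)-y*np.sin(Y),O[1]+x*np.sin(Y)+y*np.cos(Y),z+86,1]);p=K@(T@w)[:3];p=p[:2]/p[2];return p.round(),((p-[310,170])*3).round()
for n,a in dict(f2=(26.9,55.5,26),f3=(77,49,26),pin=(48.3,0,49),ball=(48.3,84,36),tabtop=(-6,0,51)).items():print(n,*proj(*a))
for t in"23":
    c=np.load(f"side{t}.npz");P=pts(c);
    S=sh(P,O,Y);m=(P[...,2]>86+22)&(P[...,2]<86+34)
    r=m[170:350,310:510]
    q=np.c_[S,P[...,2:]-86][170:250,310:410].reshape(-1,3) if 0 else np.dstack([S,P[...,2]-86])
    for (u,v) in [(62,60),(65,60),(68,60),(65,50),(50,38),(50,30),(55,35)]:print(t,u*3,v*3,q[170+v,310+u].round(1))
E
```

```text
f2 [374. 243.] [192. 218.]
f3 [359. 221.] [148. 154.]
pin [395. 211.] [254. 124.]
ball [352. 237.] [127. 202.]
tabtop [416. 232.] [317. 185.]
2 186 180 [19.5 69.4 73.8]
2 195 180 [18.2 64.4 72. ]
2 204 180 [18.5 57.9 67.5]
2 195 150 [17.7 67.4 97.7]
2 150 114 [179.9 -33.3 -84.5]
2 150 90 [197.  -45.3 -83.9]
2 165 105 [ -0.7 105.2 169.7]
3 186 180 [42.6 49.1 37.9]
3 195 180 [43.1 42.2 33.1]
3 204 180 [61.1 19.4  0.6]
3 195 150 [82.1 10.4  0.8]
3 150 114 [71.3 55.  67.6]
3 150 90 [72.5 55.6 85.6]
3 165 105 [64.5 50.9 78.6]
```

```bash
python3 - <<'E'
from h import *
O=np.array([531.5,-61.5]);Y=-.248
for t,a in(("2",(26.9,55.5)),("3",(77,49))):
    c=np.load(f"side{t}.npz");P=pts(c);S=sh(P,O,Y);z=P[...,2]-86
    m=(np.hypot(S[...,0]-a[0],S[...,1]-a[1])<17)&(z>15)
    v,u=np.nonzero(m)
    for r in range(v.max()-14,v.max()+1):
        k=v==r
        if k.any(): print(t,(r-170)*3,(u[k].min()-310)*3,(u[k].max()-310)*3,z[m][k].mean().round(1),S[m][k].mean(0).round(1))
E
python3 -c "
from cell import manip
c=manip.camera('side');import cv2;cv2.imwrite('pics/side4.png',cv2.resize(c['color'][100:250,300:460,::-1],None,fx=4,fy=4))
print(manip.read_state())"
```

```text
2 150 171 228 88.9 [22.2 60.1]
2 153 171 225 87.6 [21.9 61.4]
2 156 168 225 84.5 [22.7 61.4]
2 159 168 225 82.0 [22.8 61.1]
2 162 168 225 79.7 [22.6 61. ]
2 165 168 225 77.3 [22.5 60.8]
2 168 171 225 75.6 [21.5 60.4]
2 171 174 222 74.2 [20.8 60.7]
2 174 177 219 72.5 [20.3 61. ]
2 177 180 219 69.9 [19.9 60. ]
2 180 174 216 65.2 [22.5 60.6]
2 183 174 213 60.3 [24.4 59.7]
2 186 171 210 57.3 [25.  59.8]
2 189 168 201 50.9 [29.5 60.7]
2 192 171 201 46.1 [30.6 58.7]
3 84 129 177 90.4 [71.6 54.6]
3 87 129 174 88.6 [71.6 55.4]
3 90 129 174 86.6 [70.9 54.9]
3 93 129 174 84.1 [71.4 55.2]
3 96 129 174 81.3 [71.7 54.8]
3 99 129 174 79.2 [71.4 54.9]
3 102 126 174 76.6 [71.9 55.2]
3 105 126 171 74.8 [71.9 56.1]
3 108 126 171 72.2 [72.  55.8]
3 111 126 171 70.7 [71.3 56.2]
3 114 129 171 68.2 [70.9 55.3]
3 117 132 168 66.2 [70.6 55.4]
3 120 135 168 63.7 [70.2 54.5]
3 123 138 162 61.0 [70.7 54.9]
3 126 141 156 59.1 [70.2 55.1]
{'clock': 4.425, 'joints': array([-1.12393348e-01,  5.06713783e-01,  1.38296343e+00,  3.62373818e-05,
        1.25188774e+00, -6.45441734e-01]), 'qd': array([ 0.00117442,  0.00010455, -0.000818  ,  0.00153391, -0.00064504,
        0.01282258]), 'effort': array([-1.05069308e-01, -6.34925723e+01, -3.43218756e+01,  4.51981171e-02,
        5.64041664e-02, -4.77018859e-02]), 'eef_pos': array([618.20008961, -32.93280904, 111.73057711]), 'eef_rot': array([ 3.14154982e+00, -1.08206276e-05,  2.10383335e+00]), 'wrist_force': array([-0.31944619, -0.33958043,  0.72371351]), 'moment': array([-0.04524031,  0.00695701, -0.01019676]), 'finger_force': 0.0, 'finger_gap': 0.7021869497149517}
```

View pics/side4.png

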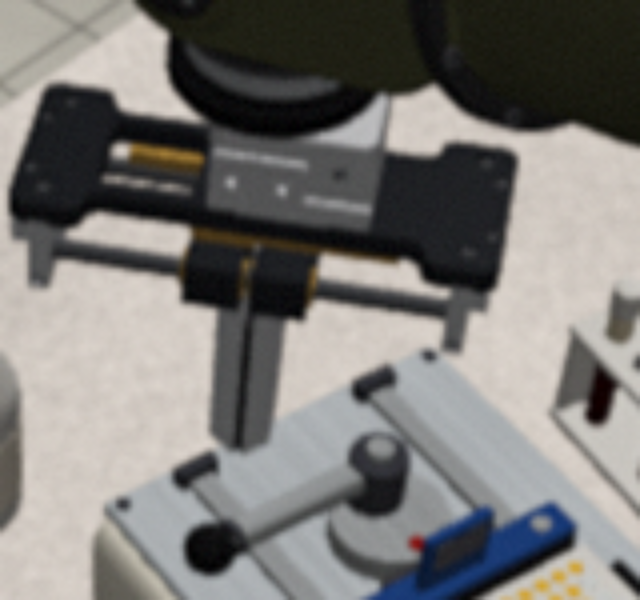

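Both the picture (tip at (240,450) in the 4x crop) and the depth put the fingertip about 31 mm above the reported TCP, so it passed over the lever, which has not moved. I'll go back over it and descend properly.

```bash
python3 -m creep '0.215 -0.072 0 0 0 -0.05;0.215 -0.072 0 0 0 -0.05;0.215 -0.072 0 0 0 -0.05;0.215 -0.072 0 0 0 -0.05;0.215 -0.072 0 0 0 -0.05;0.2 0 0 0 0 0;0 0 0 0 0 0;0 0 0 0 0 0' >/dev/null; python3 w.py
```

```text
shaker xy [25.7 55.7] z-deck 25.8 rot [3.142 0.    2.885] j [-0.09  0.4   1.54  0.    1.2  -1.4 ] F [-0.5  0.4  0.3] gap 0.7 t 5.425
```

```bash
python3 -m creep '0 0 0.25 0 0 0;0 0 0.25 0 0 0;0 0 0.25 0 0 0;0 0 0 0 0 0;0 0 0 0 0 0' ; python3 w.py side 5 310 170 510 350; python3 - <<'E'
from h import *
O=np.array([531.5,-61.5]);Y=-.248
c=np.load(f"side5.npz");P=pts(c);S=sh(P,O,Y);z=P[...,2]-86
m=(np.hypot(S[...,0]-25.7,S[...,1]-55.7)<16)&(z>21)
v,u=np.nonzero(m)
for r in range(v.max()-12,v.max()+1):
    k=v==r
    if k.any(): print((r-170)*3,(u[k].min()-310)*3,(u[k].max()-310)*3,z[m][k].mean().round(1),S[m][k].mean(0).round(1))
E
```

```text
clock: 6.05
eef_pos: [570.0, -13.8, 81.8]
eef_rot: [3.142, 0.0, 2.887]
wrist_force: [0.4, 0.1, -0.7]
finger_gap: 0.8
finger_force: 0.0
shaker xy [25.7 55.7] z-deck -4.2 rot [3.142 0.    2.887] j [-0.09  0.43  1.56 -0.    1.14 -1.4 ] F [ 0.4  0.1 -0.7] gap 0.8 t 6.05
192 168 222 57.1 [20.9 60.6]
195 168 222 55.6 [20.3 61.1]
198 168 222 52.4 [20.6 60.6]
201 165 219 49.9 [21.7 62.2]
204 165 219 47.7 [21.1 61.7]
207 168 219 45.6 [20.2 60.9]
210 171 219 43.6 [19.5 60.5]
213 174 216 41.9 [18.9 60.9]
216 177 213 39.5 [18.4 60.2]
219 177 210 38.1 [18.3 61.8]
222 180 207 35.8 [18.1 61.7]
225 183 204 33.8 [17.6 61.8]
228 189 198 32.0 [17.  62.1]
```

View pics/side5.png

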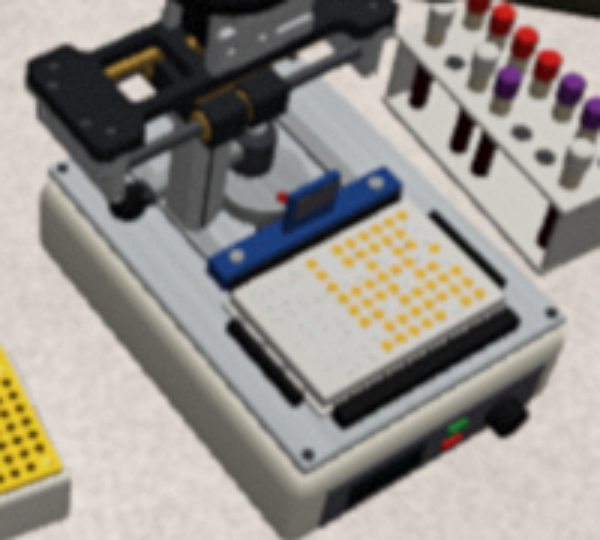

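The finger now hangs in front of the lever at (200,228) in the crop, its tip about 30-31 mm above the deck. I'll lower it 5 mm and push gently.

```bash
python3 -m creep '0 0 0.125 0 0 0;-0.1 0 0 0 0 0;-0.11 0 0 0 0 0;-0.22 0.038 0 0 0 0.05;-0.22 0.038 0 0 0 0.05;-0.22 0.038 0 0 0 0.05;0 0 0 0 0 0' ; cat > q.py <<'E'
# cam angle from ball/lever in the side view's depth; jaw from blue pixels
from w import *
c=manip.camera("side");P=pts(c);S=sh(P,O,Y);z=P[...,2]-86;C=c["color"].astype(int)
dk=(C.max(-1)<60)&(z>25)&(z<52)&(np.hypot(S[...,0]-48.3,S[...,1])>72)&(np.hypot(S[...,0]-48.3,S[...,1])<98)
d=np.median(S[dk],0)-[48.3,0] if dk.any() else None
print("ball",dk.sum(),d,None if d is None else np.arctan2(d[0],d[1]))
b=(C[...,2]>C[...,0]*1.8)&(C[...,2]>40)&(z>14)&(z<24)&(abs(S[...,1])<65);print("jaw bar x",b.sum(),np.median(S[b],0),np.percentile(S[b][:,0],[5,95]))
E
python3 q.py; python3 -c "
from h import *;import cv2
" 
```

```text
clock: 6.98
eef_pos: [604.2, -22.4, 76.5]
eef_rot: [3.142, 0.0, 2.416]
wrist_force: [-0.0, -0.6, -0.0]
finger_gap: 0.5
finger_force: 0.0
shaker xy [60.9 55.7] z-deck -9.5 rot [3.142 0.    2.416] j [-0.1   0.51  1.46 -0.    1.17 -0.94] F [-0.  -0.6 -0. ] gap 0.5 t 6.975
ball 119 [35.93437536 75.6225947 ] 0.44359552234309996
jaw bar x 545 [-7.22571108 11.33839549] [-12.56301362   2.52730085]
```

The lever follows, at q ≈ 0.44, and the jaw is still. I'll continue the arc.

```bash
python3 -m creep '-0.22 0.038 0 0 0 0.05;-0.22 0.038 0 0 0 0.05;-0.22 0.038 0 0 0 0.05;-0.22 0.038 0 0 0 0.05;-0.22 0.038 0 0 0 0.05;-0.22 0.038 0 0 0 0.05;-0.22 0.038 0 0 0 0.05;-0.22 0.038 0 0 0 0.05;0 0 0 0 0 0'; python3 q.py
```

```text
clock: 8.15
eef_pos: [633.8, -82.3, 76.7]
eef_rot: [3.141, -0.0, 1.162]
wrist_force: [0.2, 0.6, 0.4]
finger_gap: 0.6
finger_force: 0.0
shaker xy [104.3   5. ] z-deck -9.3 rot [ 3.141 -0.     1.162] j [-0.19  0.58  1.35 -0.    1.21  0.22] F [0.2 0.6 0.4] gap 0.6 t 8.15
ball 0 None None
jaw bar x 537 [-7.1275533  12.09720974] [-12.54321139   2.60371319]
```

```bash
python3 -m creep '-0.22 0.035 0 0 0 0.05;-0.22 0.035 0 0 0 0.05;-0.22 0.035 0 0 0 0.05;-0.22 0.035 0 0 0 0.05;-0.22 0.035 0 0 0 0.05;-0.22 0.035 0 0 0 0.05;-0.22 0.035 0 0 0 0.05;-0.22 0.035 0 0 0 0.05;-0.22 0.035 0 0 0 0.05;0 0 0 0 0 0;0 0 0 0 0 0'; python3 q.py
```

```text
clock: 9.57
eef_pos: [577.1, -128.6, 76.7]
eef_rot: [-3.141, 0.0, -0.249]
wrist_force: [-0.1, -0.1, 0.3]
finger_gap: 0.6
finger_force: 0.0
shaker xy [ 60.6 -53.8] z-deck -9.3 rot [-3.141  0.    -0.249] j [-0.28  0.48  1.5   0.    1.15  1.54] F [-0.1 -0.1  0.3] gap 0.6 t 9.575
ball 98 [ -9.96459774 -79.96624683] -3.017621631631123
jaw bar x 536 [-7.08371224 11.27236062] [-12.56526224   2.55630597]
```

The lever is at about 3.17 rad and the jaw is unmoved. Next I retract, lift over and come down behind the tab.

```bash
python3 -m creep '0.25 0 0 0 0 0;0 0 -0.6 0 0 0;0 0 -0.65 0 0 0;-0.6 -0.336 0 0 0 0;-0.6 -0.336 0 0 0 0;-0.6 -0.336 0 0 0 0;-0.62 -0.336 0 0 0 0;0 0 0 0 0 0;0 0 0 0 0 0'; python3 q.py; python3 w.py side 6 310 170 510 350
```

```text
clock: 10.75
eef_pos: [507.3, -55.3, 126.8]
eef_rot: [3.142, -0.001, -0.254]
wrist_force: [0.7, -0.2, -0.4]
finger_gap: 0.6
finger_force: 0.0
shaker xy [-24.9   0. ] z-deck 40.8 rot [ 3.142e+00 -1.000e-03 -2.540e-01] j [-0.18  0.26  1.69 -0.    1.19  1.64] F [ 0.7 -0.2 -0.4] gap 0.6 t 10.75
ball 0 None None
jaw bar x 498 [-7.79693895 16.43337959] [-12.59262643   2.5877313 ]
shaker xy [-24.9  -0.1] z-deck 40.7 rot [ 3.142 -0.    -0.254] j [-0.18  0.26  1.69 -0.    1.19  1.64] F [ 0.7 -0.2 -0.7] gap 0.5 t 10.8
```

View pics/side6.png

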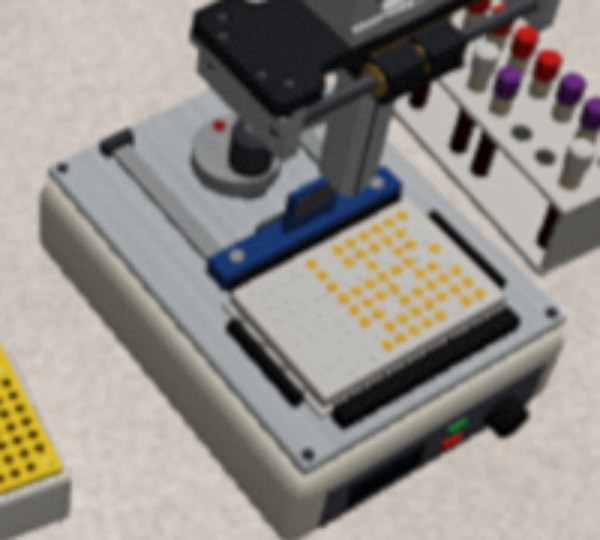

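The red dot at (218,127) now faces away from the jaw, and the finger at (345,190) is above the plate side of the tab (310,200). I'll go down and push.

```bash
python3 -m creep '0 0 0.5 0 0 0;0 0 0.5 0 0 0;0 0 0 0 0 0;0.2 0 0 0 0 0;0.2 0 0 0 0 0;0.2 0 0 0 0 0;0 0 0 0 0 0'; python3 q.py
```

```text
clock: 11.72
eef_pos: [530.4, -61.2, 86.8]
eef_rot: [-3.142, -0.001, -0.255]
wrist_force: [-0.8, -0.7, -0.1]
finger_gap: 0.3
finger_force: 0.0
shaker xy [-1.1  0. ] z-deck 0.8 rot [-3.142e+00 -1.000e-03 -2.550e-01] j [-0.18  0.35  1.67  0.    1.12  1.64] F [-0.8 -0.7 -0.1] gap 0.3 t 11.725
ball 0 None None
jaw bar x 390 [ 9.03509284 23.88000635] [ 3.89176592 19.58508984]
```

```bash
python3 -m creep '0.08 0 0 0 0 0;0.08 0 0 0 0 0;0 0 0 0 0 0;0 0 0 0 0 0'; python3 q.py
```

```text
clock: 12.28
eef_pos: [536.0, -62.7, 86.7]
eef_rot: [3.142, -0.0, -0.255]
wrist_force: [0.6, -0.2, 0.4]
finger_gap: 0.6
finger_force: 0.0
shaker xy [ 4.7 -0. ] z-deck 0.7 rot [ 3.142 -0.    -0.255] j [-0.18  0.37  1.65 -0.    1.13  1.64] F [ 0.6 -0.2  0.4] gap 0.6 t 12.275
ball 6 [-15.16435202 -81.28229949] -2.9571490549308277
jaw bar x 399 [14.43123706 23.12721663] [ 9.06040038 25.01178113]
```

```bash
python3 -m creep '0.03 0 0 0 0 0;0.02 0 0 0 0 0;0 0 0 0 0 0;0 0 0 0 0 0'; python3 q.py
```

```text
clock: 12.82
eef_pos: [537.8, -63.1, 86.7]
eef_rot: [3.142, -0.0, -0.255]
wrist_force: [-1.7, 0.6, 0.3]
finger_gap: 0.6
finger_force: 0.6
shaker xy [ 6.5 -0. ] z-deck 0.7 rot [ 3.142 -0.    -0.255] j [-0.18  0.37  1.64 -0.    1.13  1.64] F [-1.7  0.6  0.3] gap 0.6 t 12.825
ball 18 [-14.22178637 -81.31416131] -2.9684447385086523
jaw bar x 403 [16.48462622 23.28964131] [10.82649612 26.24612922]
```

```bash
python3 -m creep '0.04 0 0 0 0 0;0.04 0 0 0 0 0;0 0 0 0 0 0;0 0 0 0 0 0'; python3 q.py
```

```text
clock: 13.38
eef_pos: [539.0, -63.4, 86.6]
eef_rot: [3.141, 0.005, -0.255]
wrist_force: [-18.1, 3.5, 11.9]
finger_gap: 0.7
finger_force: 9.4
shaker xy [ 7.7 -0. ] z-deck 0.6 rot [ 3.141  0.005 -0.255] j [-0.18  0.38  1.64  0.    1.13  1.64] F [-18.1   3.5  11.9] gap 0.7 t 13.375
ball 30 [-14.0735614  -80.73092621] -2.9690002891168885
jaw bar x 402 [17.05096561 23.63866238] [11.91444422 27.61053055]
```

Stalled at 18 N with the jaw about 24.5 mm forward, so it is home against the cam. Now I retract and lift clear.

```bash
python3 -m creep '-0.2 0 0 0 0 0;-0.2 0 0 0 0 0;0 0 -0.7 0 0 0;0 0 -0.7 0 0 0;0 0 -0.8 0 0 0;0 0 -0.8 0 0 0;-0.7 0 0 0 0 0;-0.7 0 0 0 0 0;-0.7 0 0 0 0 0;0 0 0 0 0 0;0 0 0 0 0 0'; python3 q.py;  python3 w.py side 7 310 170 510 350
```

```text
clock: 14.8
eef_pos: [444.6, -38.8, 206.8]
eef_rot: [-3.142, -0.001, -0.255]
wrist_force: [-0.1, 0.2, 0.4]
finger_gap: 0.5
finger_force: 0.0
shaker xy [-89.8   0.6] z-deck 120.8 rot [-3.142e+00 -1.000e-03 -2.550e-01] j [-0.17  0.04  1.75  0.    1.35  1.66] F [-0.1  0.2  0.4] gap 0.5 t 14.8
ball 6 [-11.01238973 -72.0881005 ] -2.9900016715801656
jaw bar x 508 [17.05366058 12.3197791 ] [11.88286049 27.09145717]
shaker xy [-89.7   0.6] z-deck 120.7 rot [-3.142 -0.    -0.255] j [-0.17  0.04  1.75  0.    1.35  1.66] F [ 0.7 -0.7 -0.1] gap 0.4 t 14.85
```

View pics/side7.png

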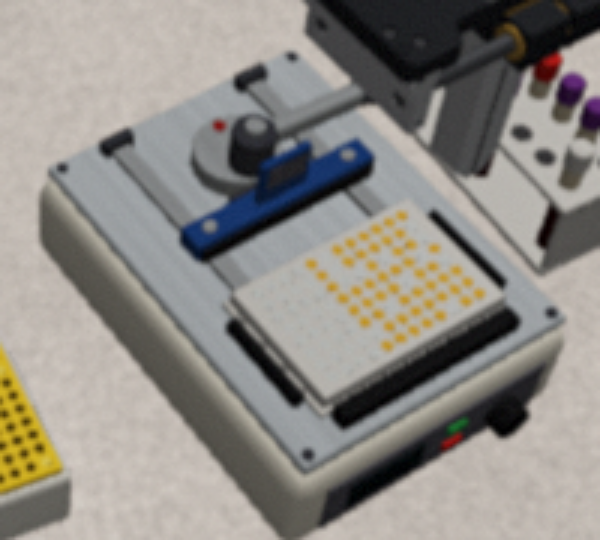

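The jaw bar (180,240)-(370,155) is home against the cam, the lever lies along -y, the plate is unmoved at (370,310), and the robot is clear.

```bash
python3 -c "
from cell import manip
print(manip.sign_off())"
```

```text
the job is handed in; nothing more can be done
None
```

The clamp is open and the job is handed in (no verdict was returned): the cam stands at about 3.2 rad, near its low point, the jaw is about 24 mm forward against it, and the plate, rack, tip box and bottle were left alone.

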